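# Tip a press disc out of its nest and hang it on the tree rack

## Task

First turn the tree rack until its bare arm points over the yellow mark on its foot. Then tip the red disc up in its black nest, by pressing down its rim on the side with the white stripe so that the opposite edge rises and the disc stays leaning in the nest, take it by the raised edge and hang it by its bore on that bare arm. Leave the bare arm over the yellow mark, and leave the tape, the spanner and the screwdriver where they lie.

Things in the scene. Friction and masses are not known exactly. Their poses are not given: they have to be found in the camera images.
- nest: Black plastic nest, fixed, 118 x 112 mm, 58 mm high, with a pocket 95 x 93 mm in which the disc lies flat, underside at z 46 mm, on a rear ledge (x -49 to -36 mm) and a pivot rib (x -8 to 0); floor between them z 18. Origin on the bench under the rib's edge x = 0; +x points to the wall with a white stripe, z up. For x > 0 a hollow scoop (radius 46 mm about the rib's edge, floor z 8).
- press_point (a point): On the disc's rim as it lies flat, over the scoop: nest x +27 mm, z 56 mm (moves with the nest, not the disc). Pressed down here by some 18 mm the disc tips over the rib past its balance; it then stays by itself, leaning 60 to 65 degrees from horizontal, lower rim in the scoop, raised rim over nest x about -15 mm, up to z about 95 mm.
- disc: Red press disc, loose, 90 mm diameter, 10 mm thick, bore 26 mm diameter right through, about 0.14 to 0.28 kg; at the start its centre is 2 to 4 mm on the -x side of the rib's edge. Origin at the centre of its underside, z along the bore axis (up at the start).
- disc_center (a point): Centre of the red disc (mid thickness, on the bore axis); axes as the disc's.
- tree_base: Fixed round grey foot of the tree rack, 140 mm diameter. Origin on the bench on the rack's axis; a yellow mark lies on its -x side.
- tree (a joint): Rotation of the tree rack about its vertical axis (rad, positive anticlockwise from above). 0: the bare arm is over the yellow mark (base -x). It stays where it is left (about 0.12 N m of friction). Three arms at 120 degrees; the other two carry fixed aluminium discs (48 and 56 mm diameter, 52 to 62 mm from the axis, up to 174 mm above the bench).
- branch_mid (a point): Point on the centreline of the bare arm, 65 mm from the rack's axis, 146 mm above the bench; x axis points along the arm inward to the post. The arm is a steel rod of 10 mm diameter from the post (collar of 16 mm radius) to 105 mm from the axis, rising outward by 1 in 9. Bare: nothing hangs on it.
- knob (a point): Middle of the black round knob on top of the post, on the axis, 183 mm above the bench; knob 42 mm diameter, from z 170 to 194 mm, turns with the rack.
- tape_1: Roll of black tape, 62 mm diameter, 19 mm high, loose bystander; origin at the centre of its underside.
- spanner_17: Spanner, 218 mm long along its y, 8 mm thick, loose bystander; origin at the centre of its underside.
- screwdriver_blue: Blue screwdriver, 203 mm long along its y, 26 mm thick, loose bystander; origin at the centre of its underside.

How it is judged (in metres and radians):
On the way, in this order (a step that is already met when the one before it is completed fails the run):
1. the bare arm of the rack is over the yellow mark (within 0.3 rad) (value of joint tree between -0.3 and 0.3 rad), for 0.2 s.
2. the disc leans in its nest, tilted more than 45 degrees, its centre still within 30 mm of the pivot edge and less than 80 mm above the bench, with the gripper off it (angle between disc_center's own z axis and vertical above 0.785 rad and horizontal distance between disc_center and nest below 0.03 m and height (world z) of disc_center below 0.08 m and contact force between the fingers and disc below 0.1 N), for 0.2 s.
At the end, for the whole second after the job is handed in: Disc at rest, hung by its bore on the bare arm: its centre within 13 mm sideways of the arm, 20 mm below to 6 mm above branch_mid, 45 mm inward to 40 mm outward of it, its axis within 0.6 rad of the arm; the arm within 0.3 rad of the yellow mark (all of step 1 and x of disc_center in the frame of branch_mid between -0.04 and 0.045 m and y of disc_center in the frame of branch_mid between -0.013 and 0.013 m and z of disc_center in the frame of branch_mid between -0.02 and 0.006 m and angle between the z axis of disc_center and the x axis of branch_mid, either way round below 0.6 rad and linear speed of disc below 0.03 m/s); the robot touches nothing.
It fails at once if the tape is moved more than 30 mm (distance of tape_1 from where it was at the start of the episode above 0.03 m).
It fails at once if the spanner is moved more than 30 mm (distance of spanner_17 from where it was at the start of the episode above 0.03 m).
It fails at once if the screwdriver is moved more than 30 mm (distance of screwdriver_blue from where it was at the start of the episode above 0.03 m).
It also fails if it takes over 64 s, if anything falls off the work surface, if the arm or the gripper's body presses on something with over 40 N, if the wrist force passes 120 N, or if a joint passes its speed limit or range.

## Robot

A 6-joint arm with a two-finger parallel gripper is mounted at the origin on a cart in front of the work surface, level with it; the furniture and walls round the work are solid. World frame = base frame: x ahead of the robot, y to its left, z up, the work surface at z = 0. Lengths are in mm, angles in rad, forces in N, time in s.
With the tool pointing down it reaches from about 400 to 925 mm from the base axis. Payload 12.5 kg.
Tool frame: the origin (TCP) lies at the very end of the fingers, on their centre line; the grasp point (between the pads) lies 19 mm behind it; z points along the fingers, y is the line along which they close (so a half turn about z gives the same grasp; the last joint's range is limited). The gripper opens to 95 mm and grips with 3 to 60 N. Pads are 20 mm wide; open, the fingers measure 119 mm over their backs; the gripper's body (75 mm by 180 mm) begins 59 mm behind the grasp point.
Start: joints at [1.089, 0.491, 1.559, -0, 1.092, -0.106], TCP at [229.37, 581.409, 214.661] pointing down, gripper open.
Joint ranges: [-3.1, 3.1], [-0.84, 2.19], [0.05, 2.79], [-1.13, 4.28], [0.06, 2.93], [-2.69, 2.69]. Speed limits (rad/s): [2.22, 2.22, 2.79, 3.14, 3.14, 3.14].

## Interface

Orientations are given as [roll, pitch, yaw] about the fixed x, y, z axes, in that order (R = Rz(yaw) Ry(pitch) Rx(roll)).
In Python, from cell import env, job, read_camera, camera_info gives the robot as it stands (env), with the cameras as plain functions and the job (job).
- The arm moves only by the shell command python3 steer.py 'ROWS'. ROWS is a JSON list of rows, 1 to 5 of them, each of 5 numbers: dx, dy, dz in mm, then a turn about the tool's z in rad, then the opening from 0.0 (shut) to 1.0 (fully open); each row is the pose to reach, as a shift and turn from the pose commanded when the command began, along the tool's axes at that moment; what a row does not reach only later rows make up. A row lasts 1/12 s, in which the tool goes at most 41.7 mm and 0.125 rad, less where a joint would pass 70% of its speed; a pose out of reach is approached as far as the arm can. The fingers move at their own pace and stop on an object; the grip force is fixed at half the most. Time passes only in rows, so rows that do not move let the fingers close. It prints the time, the measured TCP pose, the force, the opening and the grip force at its end.
- env.state(): the state, without advancing time (a new reading comes with each control period).
- read_camera(name): name is "side" or "top"; returns (picture, depth): 400x640x3 uint8, red, green, blue; 400x640 float32, mm along the optical axis (not along the pixel's ray), 0 where there is no reading.
- camera_info(name): a dict with "vertical_fov" (degrees; the focal length in pixels is half the picture's height over the tangent of half this angle, whatever the lens; pixels are square), "cx", "cy" (the principal point, pixels), "dist_coeffs" ([k1, k2, p1, p2, k3] as OpenCV has them; the pictures are not rectified), "origin" and "attitude" of the camera in the world. Camera axes: x right, y down, z forward; pixel columns grow to the right and rows downward; lengths in mm; the calibration is good to about 2 mm. A picture is of the moment at which its call begins. camera_info takes no time and is no camera call.
- job.job_done(): hands the job in; it is judged then, once.
The state is a dict: "t": time; "joints": joint angles; "qvel": joint speeds; "tau": joint torques, N m; "eef_pos": TCP position; "tcp_rot": TCP orientation; "ft_force": force on the tool from outside, world axes, zero at the start; "moment": the same for the moment, N m; "opening": opening from 0.0 (shut) to 1.0 (fully open); "grip_force": force on a finger pad.
Only numpy, scipy, OpenCV 4.12 (cv2) and the standard library are available. Lean on these libraries where they do the work, as an engineer would, in place of code of your own. Each camera call takes 0.05 s, during which the arm holds its last target. There are 200 camera calls.

## Working session

There is one attempt and no reset: what is moved stays moved. The work goes in short steps, Python scripts to look and compute and a shell command to move; the robot and the scene stay as the last step left them, time stands still between calls to the robot, and variables do not carry over. Pictures are saved under pics/ and viewed, at most 11 in all, crops included, and the job is handed in when it is done.

```bash
ls; mkdir -p pics
cat > h.py <<'E'
from cell import env, job, read_camera, camera_info
import numpy as np, cv2
from scipy.spatial.transform import Rotation as R
def cam(n):
    c=camera_info(n); f=200/np.tan(np.radians(c['vertical_fov'])/2)
    K=np.array([[f,0,c['cx']],[0,f,c['cy']],[0,0,1.]]); return c,K,np.array(c['dist_coeffs'],float),np.array(c['origin'],float)
def rot(c):
    a=np.array(c['attitude'],float)
    return a if a.shape==(3,3) else R.from_euler('xyz',a).as_matrix()
def ray(n,u,v):
    c,K,d,o=cam(n); p=cv2.undistortPoints(np.array([[[u,v]]],float),K,d)[0,0]
    return o,rot(c)@np.array([p[0],p[1],1])
def atz(n,u,v,z):
    o,r=ray(n,u,v); return o+r*(z-o[2])/r[2]
def atd(n,u,v,D):
    o,r=ray(n,u,v); return o+r*D[int(v),int(u)]
E
python3 - <<'E'
from h import *
for n in("top","side"):
    p,d=read_camera(n); cv2.imwrite(f"pics/{n}0.png",p[:,:,::-1]); np.save(f"{n}0.npy",d); print(camera_info(n))
print(env.state())
E
```

```text
cell.py
pics
steer.py
{'vertical_fov': 54.38039307786034, 'cx': 322.449284363726, 'cy': 204.49989307576573, 'dist_coeffs': array([-0.06783149,  0.        ,  0.        ,  0.        ,  0.        ]), 'origin': array([ 466.36120468,  -23.43785047, 1020.21817842]), 'attitude': array([-3.05895753, -0.02573439, -1.57901356])}
{'vertical_fov': 43.50743921413593, 'cx': 317.408739148103, 'cy': 208.56987667579892, 'dist_coeffs': array([-0.01187036,  0.        ,  0.        ,  0.        ,  0.        ]), 'origin': array([  337.42317502, -1072.00798706,   531.27558067]), 'attitude': array([-1.93683483,  0.00737304, -0.20128812])}
{'t': 0.1, 'joints': array([ 1.08937493e+00,  4.91488510e-01,  1.55939627e+00,  1.27430589e-05,
        1.09169111e+00, -1.05546281e-01]), 'qvel': array([-0.00206378,  0.00032349, -0.00120108,  0.00036207, -0.00116854,
        0.00028483]), 'tau': array([ 2.69816344e-03, -6.13624191e+01, -2.58609152e+01,  6.94494392e-02,
        4.69990948e-02, -8.14737461e-06]), 'eef_pos': array([229.27331322, 581.19589044, 214.12420146]), 'tcp_rot': array([-3.14061608e+00, -1.14823602e-04,  2.76571160e+00]), 'ft_force': array([-0.02633735,  0.31993585,  0.00978394]), 'moment': array([-0.0445831 ,  0.02960743,  0.00494304]), 'grip_force': 0.0, 'opening': 1.0018492215628512}
```

View pics/top0.png

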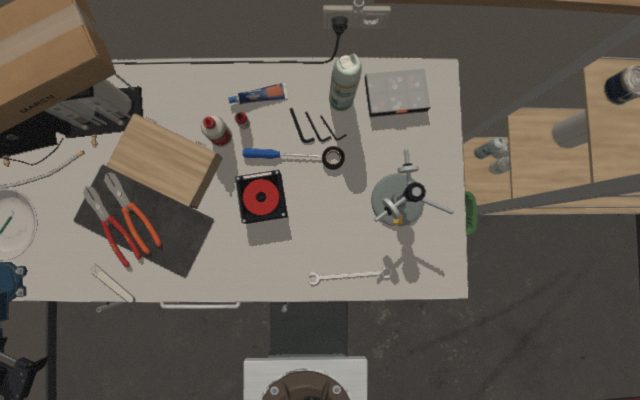

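View pics/side0.png

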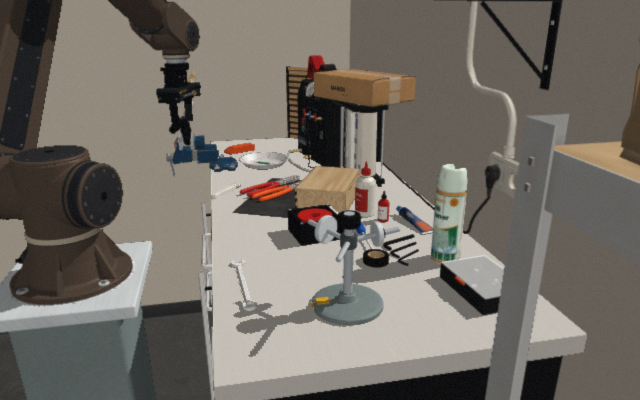

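Run:
```python
import cv2,numpy as np
a=cv2.imread("pics/top0.png")
x=cv2.resize(a[140:240,350:470],None,fx=5,fy=5,interpolation=cv2.INTER_CUBIC)
b=cv2.resize(a[160:235,225:300],None,fx=5,fy=5,interpolation=cv2.INTER_CUBIC)
cv2.imwrite("pics/cropT.png",x); cv2.imwrite("pics/cropN.png",b)
```

```text
(no output)
```

View pics/cropT.png

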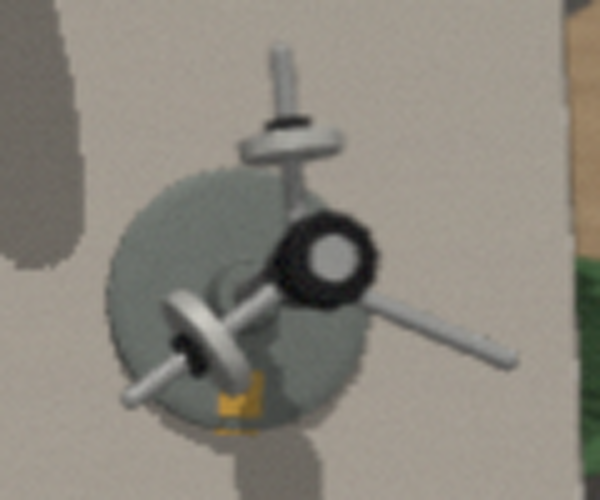

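View pics/cropN.png

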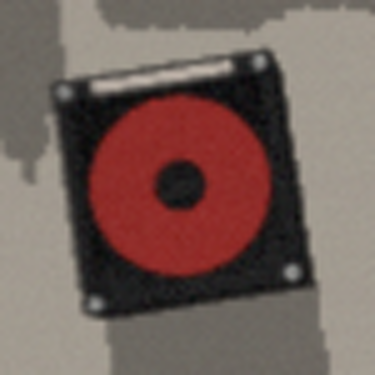

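Run:
```python
from h import *
np.set_printoptions(precision=1,suppress=True)
T=lambda x,y,z:atz("top",350+(x-2)/5,140+(y-2)/5,z)[:2]
N=lambda x,y,z:atz("top",225+(x-2)/5,160+(y-2)/5,z)[:2]
print("foot",T(239.5,299.5,10),"r",T(107,300,8)-T(372,300,8),"yel",T(240,400,10))
k=T(334,257,194);print("knob",k,"tip",T(513,362,150.4),"far",T(281,50,150),"near",T(130,399,150))
for t in(T(513,362,150.4),T(281,50,150),T(130,399,150)): v=t-T(239.5,299.5,10); print(np.hypot(*v),np.degrees(np.arctan2(v[1],v[0])))
v=T(240,400,10)-T(239.5,299.5,10);print(np.degrees(np.arctan2(v[1],v[0])))
C=[N(*c,58) for c in((65,92),(260,62),(292,272),(95,303))];print(C,np.mean(C,0))
ax=(C[0]+C[1]-C[2]-C[3]);print("nest yaw",np.degrees(np.arctan2(ax[1],ax[0])))
ax=(C[0]-C[1]-C[2]+C[3]);print("nest y",np.degrees(np.arctan2(ax[1],ax[0])))
print("disc",N(180,186,56),N(180,186,50), "r",N(89,186,56)-N(272,186,56),"dx",N(180,95,56)-N(180,277,56))
E=[N(*c,58) for c in((53,88),(273,50),(314,283),(85,318))];print("outer",np.mean(E,0),np.linalg.norm(E[0]-E[1]),np.linalg.norm(E[0]-E[3]))
D=np.load("top0.npy");print(atd("top",252,197,D),atd("top",417,191,D),atd("top",385,195,D))
# all knob points, disc points
U=[atd("top",u,v,D) for v in range(180,205) for u in range(404,430)];U=np.array(U);U=U[U[:,2]>185];print(len(U),U.mean(0))
U=np.array([atd("top",u,v,D) for v in range(170,225) for u in range(235,290)]);print(U[:,2].max(), np.median(U[(U[:,2]>50)],0))
print(atd("top",333,157,D),atd("top",262,154,D),atd("top",213,130,D))
```

```text
foot [ 561.8 -247.5] r [  0.8 141. ] yel [ 509.  -246.5]
knob [ 562.6 -248.4] tip [ 519.3 -341.7] far [ 663.4 -238.7] near [ 503.9 -165.6]
103.36443462664793 -114.28289222165665
102.00035782858339 4.939250926934047
100.22092091355717 125.27464548031878
178.91680318485916
[array([613.4, 161.9]), array([627.9,  64.9]), array([522.9,  48.9]), array([508.2, 146. ])] [568.1 105.4]
nest yaw 8.628095573633438
nest y 98.56490959483601
disc [566.2 104.6] [566.8 105.4] r [ 0.5 90.9] dx [90.9  0.5]
outer [566.9 103.8] 111.0829615985242 115.83857552290897
[565.5 125.6  58.5] [ 562.4 -249.1  196. ] [ 573.5 -213.9   13.6]
292 [ 561.6 -246.2  194. ]Traceback (most recent call last):
  File "<stdin>", line 17, in <module>
  File "h.py", line 16, in atd
    o,r=ray(n,u,v); return o+r*D[int(v),int(u)]
        ~~~^^^^^^^
  File "h.py", line 11, in ray
    c,K,d,o=cam(n); p=cv2.undistortPoints(np.array([[[u,v]]],float),K,d)[0,0]
            ~~~^^^
  File "h.py", line 5, in cam
    c=camera_info(n); f=200/np.tan(np.radians(c['vertical_fov'])/2)
ValueError: time passes only in moves, steps and waits
```

The pictures show the rack foot centred at px (398,200) with the yellow mark at (398,221). The bare arm's tip is at (452,212), about 65° anticlockwise of the mark. The nest is centred at about (261,196), and its stripe is on the far side. The measured sizes match: foot 141 mm, disc 91 mm, arm about 103 mm. I'll move over the knob now.

```bash
cat >> h.py <<'E'
def go(x,y,z):
    s=env.state(); r=R.from_euler('xyz',s['tcp_rot']).as_matrix()
    print(s['t'],np.round(s['eef_pos'],1),np.round(s['tcp_rot'],3),'op',round(s['opening'],2),'F',np.round(s['ft_force'],1),'need',np.round(r.T@(np.array([x,y,z])-s['eef_pos']),1))
E
M='[-123,-130,-7,0,0.6]'
python3 steer.py '[[-25,-26,-2,0,0.6],[-50,-52,-4,0,0.6],[-75,-78,-6,0,0.6],[-100,-104,-8,0,0.6],[-123,-130,-10,0,0.6]]'
python3 steer.py '[[-25,-26,-2,0,0.6],[-50,-52,-4,0,0.6],[-75,-78,-6,0,0.6],[-100,-104,-8,0,0.6],[-123,-130,-10,0,0.6]]'
python3 steer.py '[[-25,-26,-2,0,0.6],[-50,-52,-4,0,0.6],[-75,-78,-6,0,0.6],[-100,-104,-8,0,0.6],[-123,-130,-10,0,0.6]]'
python3 steer.py '[[-25,-26,0,0,0.6],[-50,-52,0,0,0.6],[-75,-78,0,0,0.6],[-100,-104,0,0,0.6],[-123,-130,0,0,0.6]]'
python3 steer.py '[[-25,-26,0,0,0.6],[-50,-52,0,0,0.6],[-75,-78,0,0,0.6],[-100,-104,0,0,0.6],[-123,-130,0,0,0.6]]'
python3 -c "from h import *;go(562,-248,175)"
```

```text
t: 0.52
eef_pos: [296.3, 413.6, 224.5]
tcp_rot: [-3.141, -0.0, 2.766]
ft_force: [1.3, 1.6, 0.6]
opening: 0.709
grip_force: 0.0
t: 0.93
eef_pos: [363.1, 247.6, 234.7]
tcp_rot: [-3.142, -0.0, 2.766]
ft_force: [1.0, 0.3, 0.7]
opening: 0.598
grip_force: 0.0
t: 1.35
eef_pos: [429.8, 81.3, 244.7]
tcp_rot: [3.142, 0.0, 2.766]
ft_force: [1.1, 1.4, -0.3]
opening: 0.598
grip_force: 0.0
t: 1.77
eef_pos: [496.6, -84.8, 244.4]
tcp_rot: [3.141, -0.0, 2.765]
ft_force: [0.1, 0.2, -0.7]
opening: 0.6
grip_force: 0.0
t: 2.18
eef_pos: [563.3, -250.8, 244.2]
tcp_rot: [3.141, -0.0, 2.766]
ft_force: [0.6, -0.6, 0.3]
opening: 0.601
grip_force: 0.0
2.1833 [ 563.3 -250.8  244.2] [ 3.141 -0.     2.766] op 0.6 F [ 0.6 -0.6  0.3] need [ 2.2  2.1 69.2]
```

```bash
python3 steer.py '[[2,2,30,0,0.6],[2,2,55,0,0.6],[2,2,69,0,0.6],[2,2,69,0,0.4],[2,2,69,0,0.3]]'
python3 steer.py '[[0,0,0,0,0.3],[0,0,0,0,0.3],[0,0,0,0,0.3],[0,0,0,0,0.3]]'
```

```text
t: 2.6
eef_pos: [561.6, -246.3, 175.2]
tcp_rot: [3.141, -0.001, 2.766]
ft_force: [-0.7, -0.2, 0.8]
opening: 0.514
grip_force: 0.0
t: 2.93
eef_pos: [562.3, -246.2, 176.6]
tcp_rot: [3.141, 0.002, 2.766]
ft_force: [2.3, 3.2, 1.7]
opening: 0.432
grip_force: 30.0
```

```bash
python3 steer.py '[[0,0,0,0.12,0.3],[0,0,0,0.24,0.3],[0,0,0,0.36,0.3],[0,0,0,0.48,0.3],[0,0,0,0.6,0.3]]'
python3 steer.py '[[0,0,0,0.12,0.3],[0,0,0,0.24,0.3],[0,0,0,0.36,0.3],[0,0,0,0.48,0.3],[0,0,0,0.57,0.3]]'
python3 steer.py '[[0,0,0,0,0.3],[0,0,0,0,0.6],[0,0,0,0,0.6],[0,0,-25,0,0.6],[0,0,-60,0,0.6]]'
python3 - <<'E'
from h import *
p,d=read_camera("top"); cv2.imwrite("pics/top1.png",p[:,:,::-1])
p,d=read_camera("side"); cv2.imwrite("pics/side1.png",p[:,:,::-1])
go(596,109,200)
E
```

```text
t: 3.35
eef_pos: [562.1, -246.5, 176.6]
tcp_rot: [3.141, 0.002, 2.16]
ft_force: [1.5, 1.5, 2.4]
opening: 0.435
grip_force: 30.0
t: 3.77
eef_pos: [561.7, -246.6, 176.6]
tcp_rot: [3.141, 0.001, 1.59]
ft_force: [-1.0, 0.9, 2.8]
opening: 0.43
grip_force: 30.0
t: 4.18
eef_pos: [560.7, -245.9, 233.6]
tcp_rot: [-3.137, -0.003, 1.598]
ft_force: [-0.5, -0.5, 0.5]
opening: 0.59
grip_force: 0.0
4.2833 [ 563.3 -247.2  240.4] [3.135 0.004 1.598] op 0.6 F [ 0.2  0.3 -0.1] need [355.4  42.2  39.3]
```

```bash
python3 steer.py '[[40,5,0,0,0.3],[80,10,0,0,0.2],[120,15,0,0,0],[160,20,0,0,0],[200,24,0,0,0]]'
python3 steer.py '[[40,5,0,0,0],[80,10,0,0,0],[120,14,20,0,0],[155,18,50,-0.06,0],[155,18,80,-0.123,0]]'
python3 - <<'E'
from h import *
p,d=read_camera("top"); np.save("top2.npy",d); cv2.imwrite("pics/top2.png",cv2.resize(p[130:250,220:470,::-1],None,fx=3,fy=3,interpolation=cv2.INTER_CUBIC))
go(596,109,75)
E
```

```text
t: 4.7
eef_pos: [580.6, -44.1, 235.3]
tcp_rot: [3.141, -0.0, 1.598]
ft_force: [1.5, -0.0, -0.2]
opening: 0.304
grip_force: 0.0
t: 5.12
eef_pos: [595.6, 114.1, 156.2]
tcp_rot: [3.137, -0.0, 1.727]
ft_force: [0.6, 0.6, -0.4]
opening: 0.011
grip_force: 0.0
5.1667 [592.3 112.8 148.4] [-3.135e+00 -1.000e-03  1.732e+00] op 0.01 F [-2.1 -0.2 -6.3] need [-4.4  3.5 73.3]
```

View pics/top2.png

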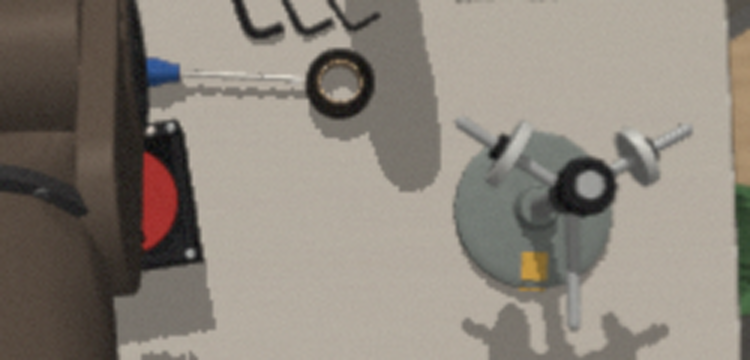

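The picture shows the rack's bare arm pointing at the robot over the mark, with its tip at px (411,238). I'll check that angle and then press.

```bash
python3 steer.py '[[-4,2,40,0,0],[-4,2,70,0,0],[-4,2,70,0,0],[-4,2,70,0,0]]'
python3 - <<'E'
from h import *
t=atz("top",411.3-.3,238.3-.3,150.4);print(t, np.degrees(np.arctan2(t[1]+248,t[0]-562)))
go(596,109,56)
E
```

```text
t: 5.5
eef_pos: [597.2, 105.3, 85.5]
tcp_rot: [-3.139, -0.0, 1.718]
ft_force: [0.4, -0.5, 0.4]
opening: 0.007
grip_force: 0.0
[ 461.4354479  -244.99810676  150.4       ] 178.29020512977857
5.5 [597.2 105.3  85.5] [-3.139 -0.     1.718] op 0.01 F [ 0.4 -0.5  0.4] need [ 3.8 -0.5 29.5]
```

```bash
python3 steer.py '[[4,0,15,0,0],[4,0,25,0,0],[4,0,30,0,0],[4,0,33,0,0],[4,0,36,0,0]]'
python3 steer.py '[[0,0,3,0,0],[0,0,6,0,0],[0,0,9,0,0],[0,0,12,0,0],[0,0,12,0,0]]'
python3 - <<'E'
from h import *
p,d=read_camera("side"); cv2.imwrite("pics/side3.png",cv2.resize(p[170:290,260:400,::-1],None,fx=4,fy=4,interpolation=cv2.INTER_CUBIC))
E
```

```text
t: 5.92
eef_pos: [597.4, 109.7, 50.4]
tcp_rot: [3.14, 0.0, 1.719]
ft_force: [0.1, -0.0, 0.7]
opening: 0.005
grip_force: 0.1
t: 6.33
eef_pos: [596.6, 109.9, 37.1]
tcp_rot: [-3.141, -0.0, 1.719]
ft_force: [-0.4, 0.1, -0.6]
opening: 0.007
grip_force: 0.0
```

View pics/side3.png

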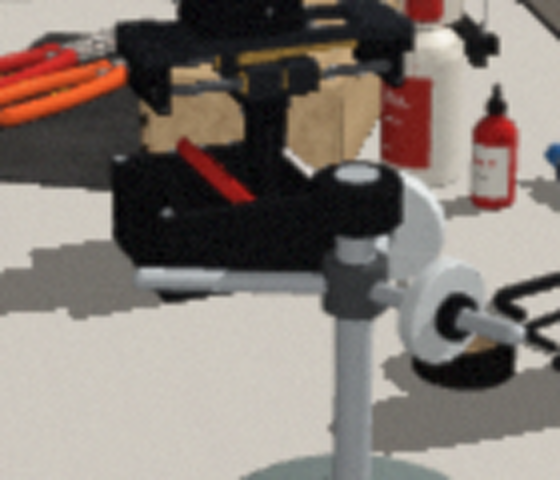

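The disc is tipping: its raised edge shows at crop px (180,140). It looks close to 45° with the finger still over it, so I'll press a little more and then lift off.

```bash
python3 steer.py '[[0,0,3,0,0],[0,0,5,0,0],[0,0,7,0,0],[0,0,7,0,0]]'
python3 steer.py '[[0,0,-10,0,0],[0,0,-30,0,0],[0,0,-70,0,0],[0,0,-110,0,0],[0,0,-110,0,0]]'
python3 - <<'E'
from h import *
p,d=read_camera("side"); cv2.imwrite("pics/side4.png",cv2.resize(p[180:260,260:370,::-1],None,fx=5,fy=5,interpolation=cv2.INTER_CUBIC));np.save("side4.npy",d)
go(596,109,56)
E
```

```text
t: 6.72
eef_pos: [597.1, 109.9, 30.5]
tcp_rot: [3.141, -0.0, 1.719]
ft_force: [1.9, 0.5, 1.2]
opening: 0.004
grip_force: 1.0
t: 7.13
eef_pos: [599.3, 110.2, 148.2]
tcp_rot: [3.132, 0.001, 1.719]
ft_force: [0.7, -0.3, 0.2]
opening: 0.003
grip_force: 0.0
7.1833 [598.2 110.1 145. ] [3.135 0.    1.719] op 0.01 F [-0.2  0.1  0.1] need [-0.7 -3.  89. ]
```

View pics/side4.png

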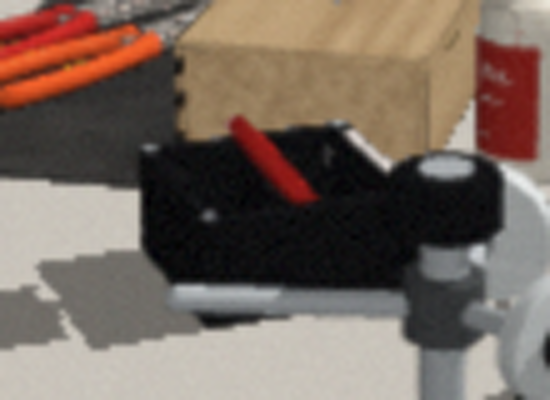

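The disc stays leaning by itself, with its raised edge at crop px (237,120), that is image px (307,204). I'll measure its position and tilt from the depth image.

Run:
```python
from h import *
np.set_printoptions(precision=1,suppress=True)
p,d=read_camera("side");p=p.astype(int)
c,K,dc,o=cam("side");Rm=rot(c)
m=(p[:,:,0]>80)&(p[:,:,1]<60)&(p[:,:,2]<60);m[:200]=0;m[225:]=0;m[:,:300]=0;m[:,330:]=0
v,u=np.nonzero(m);q=cv2.undistortPoints(np.c_[u,v].astype(float)[:,None],K,dc)[:,0]
P=o+(np.c_[q,np.ones(len(q))]*d[v,u][:,None])@Rm.T
a=np.radians(8.6);e=np.array([[np.cos(a),np.sin(a)],[-np.sin(a),np.cos(a)]])
N=np.c_[(P[:,:2]-[569,105])@e.T,P[:,2]];N=N[np.abs(N[:,1])<60];print(len(N))
print(N[np.argsort(-N[:,2])][::8])
t=np.r_[-12,0]@e+[569,105];print(t);go(*t,72)
```

```text
94
[[-19.6 -14.1  86.2]
 [-19.9  -7.3  83.8]
 [-18.5 -18.7  82.3]
 [-19.2 -20.4  80.3]
 [-16.6 -28.1  77.4]
 [-10.5 -25.9  75.7]
 [-18.5 -25.9  74.1]
 [-14.1 -28.4  71.7]
 [ -5.5 -33.7  67.1]
 [ -5.1 -39.8  63.9]
 [ -9.  -36.   60.4]
 [ -2.3 -39.4  58. ]]
[557.1 103.2]
7.2333 [597.1 109.9 142.6] [3.1 0.  1.7] op 0.01 F [-0.8  0.6 -1.3] need [ -0.8 -40.8  70.5]
```

```bash
python3 steer.py '[[0,-20,0,0,0.5],[0,-43,0,0,1],[0,-43,0,0,1],[0,-43,0,0,1],[0,-43,0,0,1]]'
python3 steer.py '[[0,0,25,0,1],[0,0,50,0,1],[0,0,66,0,1],[0,0,71,0,1],[0,0,71,0,1]]'
python3 -c "from h import *;go(557.1,103.2,72)"
```

```text
t: 7.65
eef_pos: [554.6, 103.6, 140.1]
tcp_rot: [-3.141, -0.0, 1.719]
ft_force: [0.8, 0.2, -0.2]
opening: 0.299
grip_force: 0.0
t: 8.07
eef_pos: [554.2, 103.6, 68.1]
tcp_rot: [-3.139, -0.0, 1.719]
ft_force: [-0.9, 0.8, 0.6]
opening: 0.651
grip_force: 0.0
8.0667 [554.2 103.6  68.1] [-3.139 -0.     1.719] op 0.65 F [-0.9  0.8  0.6] need [-0.8  2.8 -3.9]
```

```bash
python3 steer.py '[[0,0,-2,0,0.4],[0,0,-2,0,0.2],[0,0,-2,0,0.1],[0,0,-2,0,0],[0,0,-2,0,0]]'
python3 steer.py '[[0,0,0,0,0],[0,0,0,0,0],[0,0,0,0,0],[0,0,0,0,0],[0,0,0,0,0]]'
```

```text
t: 8.48
eef_pos: [554.6, 103.6, 72.3]
tcp_rot: [3.14, 0.0, 1.719]
ft_force: [-0.2, -0.4, 0.5]
opening: 0.415
grip_force: 0.0
t: 8.9
eef_pos: [555.2, 103.5, 72.3]
tcp_rot: [3.139, 0.0, 1.719]
ft_force: [1.1, 0.0, 5.6]
opening: 0.178
grip_force: 26.2
```

```bash
python3 steer.py '[[0,0,0,0,0],[0,0,0,0,0],[0,0,0,0,0],[0,0,0,0,0],[0,0,-6,0,0]]'
python3 steer.py '[[0,0,-10,0,0],[0,0,-20,0,0],[0,0,-35,0,0],[0,0,-55,0,0],[0,0,-80,0,0]]'
python3 steer.py '[[0,0,-25,0,0],[0,0,-50,0,0],[0,0,-75,0,0],[0,0,-90,0,0],[0,0,-90,0,0]]'
python3 - <<'E'
from h import *
p,d=read_camera("side"); cv2.imwrite("pics/side5.png",cv2.resize(p[110:260,240:390,::-1],None,fx=4,fy=4,interpolation=cv2.INTER_CUBIC));np.save("side5.npy",d);np.save("side5p.npy",p)
go(440,-248,260)
E
```

```text
t: 9.32
eef_pos: [555.7, 103.6, 77.6]
tcp_rot: [3.139, 0.0, 1.719]
ft_force: [6.9, 1.0, -3.7]
opening: 0.154
grip_force: 26.5
t: 9.73
eef_pos: [553.2, 103.5, 157.5]
tcp_rot: [-3.138, -0.0, 1.719]
ft_force: [0.1, 1.1, -2.7]
opening: 0.101
grip_force: 30.0
t: 10.15
eef_pos: [554.9, 103.6, 250.8]
tcp_rot: [3.137, 0.0, 1.719]
ft_force: [0.3, 1.2, -2.3]
opening: 0.103
grip_force: 30.0
10.2 [554.3 103.6 248.6] [3.14  0.    1.719] op 0.1 F [ 0.2  0.4 -2.2] need [-330.9 -164.9  -11.6]
```

View pics/side5.png

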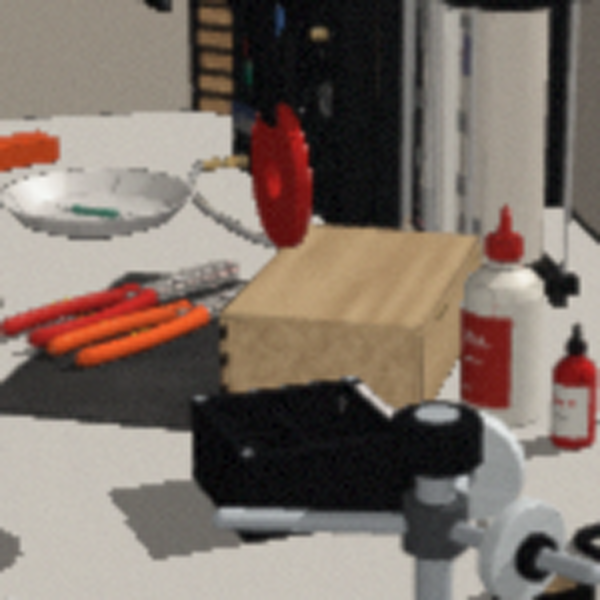

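The disc is held upright: 10 mm opening, bore visible at crop px (275,183). I'll measure the disc centre relative to the TCP.

Run:
```python
from h import *
np.set_printoptions(precision=1,suppress=True)
p=np.load("side5p.npy").astype(int);d=np.load("side5.npy")
c,K,dc,o=cam("side");Rm=rot(c)
m=(p[:,:,0]>80)&(p[:,:,1]<60)&(p[:,:,2]<60);m[:130]=0;m[175:]=0;m[:,:295]=0;m[:,325:]=0
v,u=np.nonzero(m);print(len(v),v.min(),v.max(),u.min(),u.max());q=cv2.undistortPoints(np.c_[u,v].astype(float)[:,None],K,dc)[:,0]
P=o+(np.c_[q,np.ones(len(q))]*d[v,u][:,None])@Rm.T
P=P[np.abs(P[:,1]-104)<60]
print(len(P),P.min(0),P.max(0),P.mean(0))
A=np.linalg.svd(P-P.mean(0))[2][2];print("normal",A)
# project to disc plane ray for bore & extremes, plane x through the -x face
S=env.state();n=np.r_[np.cos(np.radians(8.5)),np.sin(np.radians(8.5)),0]; f=np.array([554.6,103.6,250])-5*n
for uv in((308.75-.4,155.75-.4),(311.9,171.5),(308,136)):
    oo,r=ray("side",*uv); print(oo+r*(n@(f-oo))/(n@r))
```

```text
396 136 171 303 317
393 [544.2  56.2 176.1] [566.1 143.4 261.1] [554.1  92.3 218.4]
normal [-1.  -0.2  0. ]
[550.8  95.5 215.5]
[554.4  71.  181.5]
[550.7  96.1 263.2]
```

```bash
python3 steer.py '[[-16,-9,0,0,0],[-48,-26,0,0,0],[-80,-43,0,0,0],[-112,-60,0,0,0],[-144,-78,0,0,0]]'
python3 steer.py '[[-32,-17,0,0,0],[-64,-35,0,0,0],[-96,-52,0,0,0],[-128,-69,0,0.03,0],[-154,-83,0,0.08,0]]'
python3 steer.py '[[-16,-10,0,0.05,0],[-24,-13,0,0.098,0],[-24,-13,20,0.098,0],[-24,-13,40,0.098,0],[-24,-13,40,0.098,0]]'
python3 steer.py '[[0,0,0,0,0],[0,0,0,0,0]]'
python3 - <<'E'
from h import *
for n in("side","top"):
  p,d=read_camera(n); cv2.imwrite(f"pics/{n}6.png",p[:,:,::-1]);np.save(n+"6.npy",d)
a=cv2.imread("pics/side6.png")[160:310,210:410]; cv2.imwrite("pics/c6.png",cv2.resize(a,None,fx=4,fy=4,interpolation=cv2.INTER_CUBIC))
go(430,-241,179)
E
```

```text
t: 10.62
eef_pos: [496.9, -51.4, 245.9]
tcp_rot: [-3.139, -0.001, 1.719]
ft_force: [0.0, 0.4, -2.1]
opening: 0.1
grip_force: 30.0
t: 11.03
eef_pos: [437.3, -216.5, 246.0]
tcp_rot: [-3.139, -0.002, 1.637]
ft_force: [-0.2, -0.1, -1.9]
opening: 0.101
grip_force: 30.0
t: 11.45
eef_pos: [425.7, -238.7, 203.4]
tcp_rot: [-3.135, -0.005, 1.54]
ft_force: [-1.1, 0.2, -1.9]
opening: 0.105
grip_force: 30.0
t: 11.62
eef_pos: [427.8, -239.7, 207.7]
tcp_rot: [-3.141, -0.0, 1.541]
ft_force: [-0.5, -0.7, -2.2]
opening: 0.102
grip_force: 30.0
11.7167 [ 428.  -239.8  208.3] [3.141 0.    1.541] op 0.1 F [ 0.4  0.3 -1.3] need [-1.2  2.  29.3]
```

View pics/c6.png

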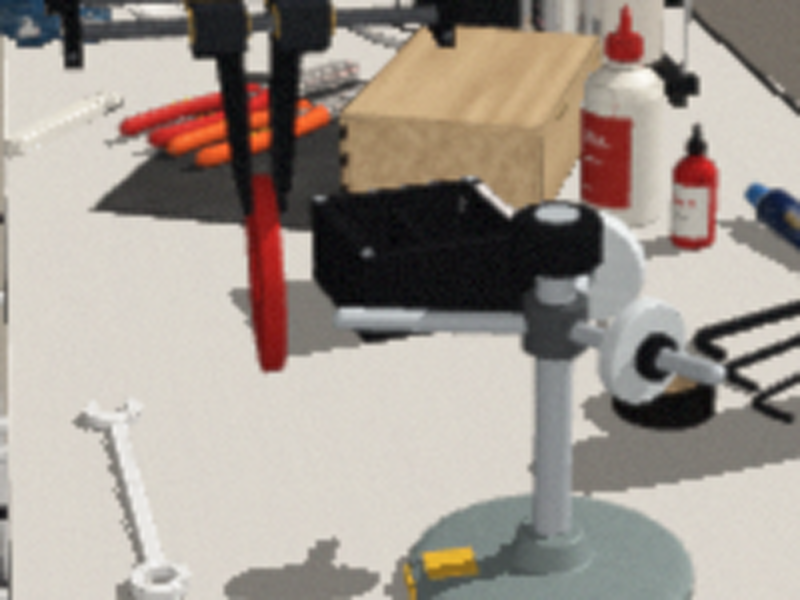

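The side view shows the disc upright, edge-on at crop px (265,275), just short of the arm tip at crop (337,318). I'll measure the disc and the rod with the same camera so calibration error cancels.

Run:
```python
from h import *
np.set_printoptions(precision=1,suppress=True)
def cloud(n,m):
    d=np.load(n+"6.npy");c,K,dc,o=cam(n);v,u=np.nonzero(m)
    q=cv2.undistortPoints(np.c_[u,v].astype(float)[:,None],K,dc)[:,0]
    return o+(np.c_[q,np.ones(len(q))]*d[v,u][:,None])@rot(c).T
for n in("side","top"):
    p=cv2.imread(f"pics/{n}6.png")[:,:,::-1].astype(int)
    P=cloud(n,np.ones(p.shape[:2],bool)); rgb=p.reshape(-1,3)
    red=(rgb[:,0]>70)&(rgb[:,1]<60)&(rgb[:,2]<60)&(np.abs(P[:,0]-428)<30)&(np.abs(P[:,1]+245)<70)&(P[:,2]>100)
    Q=P[red]; print(n,"disc",len(Q),Q.min(0),Q.max(0),Q.mean(0)) if len(Q) else print(n,"no red")
    rod=(P[:,0]>448)&(P[:,0]<540)&(np.abs(P[:,1]+246)<15)&(P[:,2]>130)&(P[:,2]<165)
    Q=P[rod]
    if len(Q): print("rod",len(Q),Q.min(0),Q.max(0)); print(np.polyfit(Q[:,0]-500,Q[:,1],1),np.polyfit(Q[:,0]-500,Q[:,2],1))
```

```text
side disc 385 [ 398.1 -311.6  140.1] [ 457.3 -185.2  530.4] [ 426.2 -262.9  207.4]
rod 237 [ 457.5 -252.8  139.8] [ 539.6 -240.7  155.7]
[  -0.  -247.8] [ -0.1 147.9]
top disc 102 [ 400.  -269.5  161.1] [ 447.6 -178.2  524.5] [ 429.7 -214.5  217.5]
rod 154 [ 459.2 -251.5  142.6] [ 538.8 -240.1  156.7]
[  -0.  -245.5] [ -0.1 150. ]
```

Run:
```python
from h import *
np.set_printoptions(precision=1,suppress=True)
def cloud(n):
    d=np.load(n+"6.npy");c,K,dc,o=cam(n);v,u=np.nonzero(np.ones(d.shape))
    q=cv2.undistortPoints(np.c_[u,v].astype(float)[:,None],K,dc)[:,0]
    return o+(np.c_[q,np.ones(len(q))]*d[v,u][:,None])@rot(c).T
for n in("side","top"):
    p=cv2.imread(f"pics/{n}6.png")[:,:,::-1].astype(int); P=cloud(n); rgb=p.reshape(-1,3)
    red=(rgb[:,0]>1.7*rgb[:,1])&(rgb[:,0]>1.7*rgb[:,2])&(rgb[:,0]>50)&(np.abs(P[:,0]-428)<20)&(np.abs(P[:,1]+245)<60)&(P[:,2]>110)&(P[:,2]<235)
    Q=P[red]; print(n,len(Q),np.percentile(Q,[0,3,50,97,100],axis=0))
    # circle fit of rim points (normal distance to centre 45): least squares in y,z on outer rim via min enclosing circle
    print(cv2.minEnclosingCircle(Q[:,1:].astype(np.float32)))
```

```text
side 373 [[ 415.5 -284.8  137.7]
 [ 422.2 -283.6  143.8]
 [ 425.3 -270.9  185.8]
 [ 431.6 -219.7  218.8]
 [ 433.4 -195.8  231.3]]
((-245.52474975585938, 184.5113067626953), 49.75598907470703)
top 101 [[ 424.4 -239.4  161.1]
 [ 424.7 -231.6  165.2]
 [ 430.5 -213.5  205.3]
 [ 434.2 -196.7  217.9]
 [ 434.3 -195.8  219.4]]
((-224.2947235107422, 188.65664672851562), 31.436298370361328)
```

Run:
```python
from h import *
np.set_printoptions(precision=1,suppress=True)
def aty(u,v,y):
    o,r=ray("side",u,v); return o+r*(y-o[1])/r[1]
c=lambda x,y:(210+(x-1.5)/4,160+(y-1.5)/4)
print("bottom",aty(*c(272,371),-241),"top",aty(*c(263,174),-241),"tip",aty(*c(339,318),-246))
# predicted silhouette extremes of a disc with centre (428,-240.5,zc)
cc,K,dc,o=cam("side");Rm=rot(cc)
t=np.linspace(0,2*np.pi,400)
for zc in(174,176,178,180,182):
    X=np.vstack([np.c_[np.full(400,x),-240.5+45*np.cos(t),zc+45*np.sin(t)] for x in(423,433)])
    q=cv2.projectPoints(X,cv2.Rodrigues(Rm.T)[0],-Rm.T@o,K,dc)[0][:,0]
    print(zc,(q.max(0)-[210,160])*4+1.5,(q.min(0)-[210,160])*4+1.5)
```

```text
bottom [ 429.2 -241.   126.3] top [ 428.7 -241.   223.1] tip [ 460.2 -246.   152.3]
174 [290.3 376.1] [242.4 175.4]
176 [290.2 372.1] [242.2 171.2]
178 [290.  368.1] [242.  167.1]
180 [289.9 364.1] [241.8 162.9]
182 [289.7 360.1] [241.7 158.7]
```

```bash
python3 steer.py '[[-5,0,15,0,0],[-5,0,26,0,0],[-5,0,26,0,0],[-5,0,26,0,0]]'
python3 steer.py '[[0,10,0,0,0],[0,20,0,0,0],[0,30,0,0,0],[0,36,0,0,0],[0,36,0,0,0]]'
python3 - <<'E'
from h import *
p,d=read_camera("side"); a=p[160:310,210:410,::-1]; cv2.imwrite("pics/c7.png",cv2.resize(a,None,fx=4,fy=4,interpolation=cv2.INTER_CUBIC))
go(500,-246,171)
E
```

```text
t: 12.05
eef_pos: [427.6, -244.7, 182.0]
tcp_rot: [-3.142, -0.0, 1.541]
ft_force: [-0.3, -0.8, -2.6]
opening: 0.102
grip_force: 30.0
t: 12.47
eef_pos: [465.1, -245.9, 181.7]
tcp_rot: [3.141, 0.0, 1.542]
ft_force: [0.2, -1.1, -1.0]
opening: 0.106
grip_force: 30.0
12.5167 [ 464.2 -245.7  181.5] [-3.142 -0.     1.542] op 0.1 F [-0.6  0.2 -1.5] need [ 0.7 35.8 10.5]
```

View pics/c7.png

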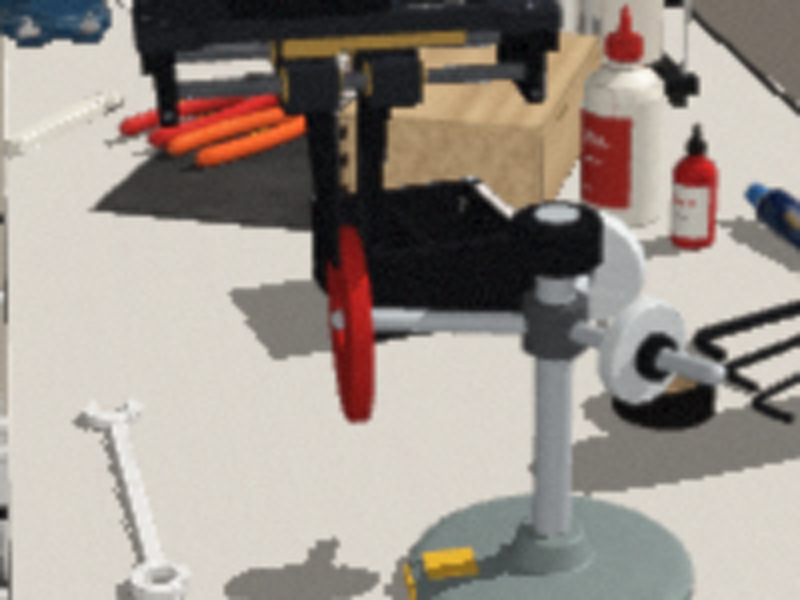

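The rod tip shows through the bore at crop px (337,320), and there is no contact force. I'll slide inward and lower.

```bash
python3 steer.py '[[0,10,0,0,0],[0,20,0,0,0],[0,30,0,0,0],[0,34,0,0,0],[0,34,3,0,0]]'
python3 steer.py '[[0,0,2,0,0],[0,0,4,0,0],[0,0,6,0,0],[0,0,7,0,0],[0,0,7,0,0]]'
```

```text
t: 12.93
eef_pos: [498.7, -247.0, 178.7]
tcp_rot: [3.141, 0.0, 1.541]
ft_force: [-0.8, -0.7, -1.6]
opening: 0.107
grip_force: 30.0
t: 13.35
eef_pos: [497.3, -246.9, 172.0]
tcp_rot: [3.141, 0.0, 1.541]
ft_force: [-2.2, 0.9, 3.4]
opening: 0.1
grip_force: 30.0
```

```bash
python3 steer.py '[[0,0,0,0,0.15],[0,0,0,0,0.25],[0,0,0,0,0.35],[0,0,0,0,0.35],[0,0,0,0,0.35]]'
python3 steer.py '[[0,0,-10,0,0.35],[0,0,-30,0,0.35],[0,0,-60,0,0.35],[0,0,-95,0,0.35],[0,0,-125,0,0.35]]'
python3 steer.py '[[0,-20,0,0,0.35],[-40,-20,0,0,0.35],[-80,-20,0,0,0.35],[-80,-20,0,0,0.35],[-80,-20,0,0,0.35]]'
python3 - <<'E'
from h import *
p,d=read_camera("side"); a=p[160:310,210:410,::-1]; cv2.imwrite("pics/c8.png",cv2.resize(a,None,fx=4,fy=4,interpolation=cv2.INTER_CUBIC))
E
```

```text
t: 13.77
eef_pos: [497.5, -246.9, 171.6]
tcp_rot: [3.141, -0.0, 1.541]
ft_force: [0.1, 0.1, 0.1]
opening: 0.334
grip_force: 0.0
t: 14.18
eef_pos: [497.4, -246.8, 299.4]
tcp_rot: [3.141, 0.0, 1.541]
ft_force: [0.4, -0.3, 1.3]
opening: 0.35
grip_force: 0.0
t: 14.6
eef_pos: [474.7, -327.6, 296.8]
tcp_rot: [3.142, -0.0, 1.538]
ft_force: [-0.2, 0.1, -0.2]
opening: 0.348
grip_force: 0.0
```

View pics/c8.png

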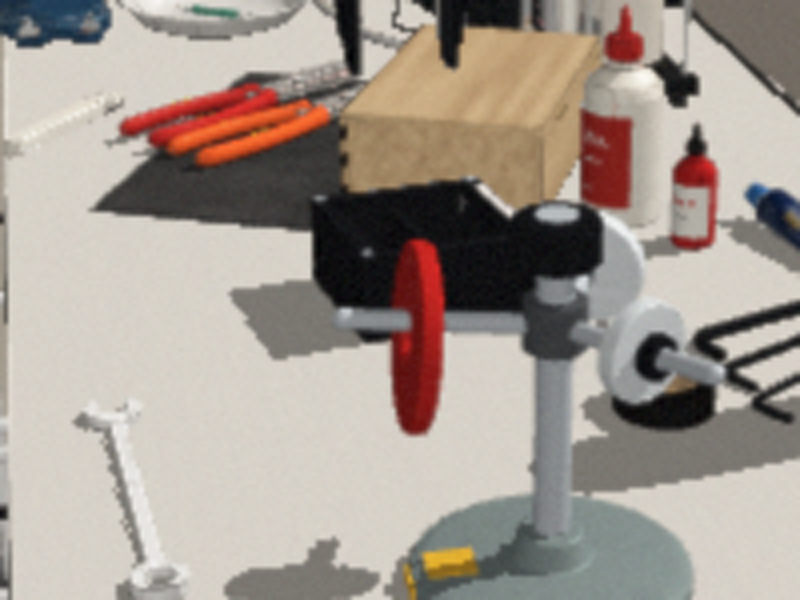

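The disc hangs by its bore on the bare arm, with its centre at crop px (417,337), and the arm is over the mark. I'll let any swing die down, check that it is still, and hand in.

```bash
for i in 1 2 3 4 5 6; do python3 steer.py '[[0,0,0,0,0.35],[0,0,0,0,0.35],[0,0,0,0,0.35],[0,0,0,0,0.35],[0,0,0,0,0.35]]' >/dev/null; done
python3 - <<'E'
from h import *
for i in range(6):
    p,_=read_camera("side");p=p.astype(int)[210:280,290:340]
    m=(p[:,:,0]>80)&(p[:,:,1]<60)&(p[:,:,2]<60);v,u=np.nonzero(m);print(len(v),u.mean().round(2),v.mean().round(2))
print(job.job_done())
E
```

```text
482 24.14 33.04
482 24.14 32.97
486 24.14 33.01
482 24.14 33.04
483 24.15 32.99
482 24.16 32.94
the job is handed in; nothing more can be done
None
```

The rack's bare arm is over the yellow mark, about 1° from it when measured, and the red disc hangs still on that arm by its bore; I handed the job in at about 17 s, and no verdict was returned. I did not measure the tape, spanner or screwdriver at the end, but the gripper never went near them.

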